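Swing the soap clip over the soap dish and lock it

ROBOT

A 7-joint arm with a two-finger parallel gripper is mounted at the origin on the work surface. World frame = base frame: x ahead of the robot, y to its left, z up, the work surface at z = 0. Lengths are in m, angles in rad, forces in N, time in s.
With the tool pointing down it reaches from about 0.425 to 0.875 m from the base axis. Payload 4.7 kg.
Tool frame: the origin (TCP) lies at the very end of the fingers, on their centre line; the grasp point (between the pads) lies 19 mm behind it; z points along the fingers, y is the direction in which the jaws open and shut (so a half turn about z gives the same grasp; the last joint's range is limited). The gripper opens to 87 mm and grips with 3 to 60 N. Pads are 19 mm wide; open, the fingers measure 117 mm over their backs; the gripper's body (75 mm by 190 mm) begins 51 mm behind the grasp point.
Start: joints at [-1.102, 0.321, -0.07, 1.45, 0.023, 1.371, -0.057], TCP at [0.286, 0.584, 0.198] pointing down, gripper open.
Joint ranges: [-2.86, 2.86], [-0.3, 2.09], [-1.38, 1.24], [0.06, 2.45], [-1.56, 4.7], [0.09, 2.05], [-2.69, 2.69]. Speed limits (rad/s): [2.57, 2.57, 3.14, 3.14, 3.14, 3.14, 3.14].

INTERFACE

Orientations are given as a rotation vector (axis times angle).
In Python, from bench import ctrl gives the robot as it stands. The module is installed in compiled form; this text tells all that it offers.
- The arm moves only by the tool move_arm, never from a script. Its arguments are lists of equal length, an entry for each row: "dp": the shift along the tool's x, y, z in units of 30 mm (1.0 is 30 mm), a list of three; "turn": the turn about the tool's z in units of 5 degrees (1.0 is 5 degrees); "jaw": the opening, from -1 (shut) to 1 (fully open). A call has 1 to 5 rows; each row is the pose to reach, as a shift and turn from the pose commanded when the call began, along the tool's axes at that moment; what a row does not reach only later rows make up. A row lasts 1/10 s, in which the tool goes at most 50 mm and 8.59 degrees, less where a joint would pass 70% of its speed; a pose out of reach is approached as far as the arm can. A call with a gripper value outside its range is refused whole. The fingers move at their own pace and stop on an object; "grip_force" is the grip in N (left out, the last holds). Time passes only in rows, so rows that repeat a pose let the fingers close. It gives the time, the measured TCP pose, the force and the opening at its end, in the units of the state.
- ctrl.get_state(): the state, without advancing time (a new reading comes with each control period).
- ctrl.get_image(name): name is "scene" or "side" or "wrist"; returns the picture (400x640x3 uint8, red, green, blue); there is no depth.
- ctrl.camera_info(name): a dict with "intrinsics" (3x3 intrinsics, pixels), "extrinsics" (4x4, takes a point from world to camera coordinates). Camera axes: x right, y up, looking along -z (the intrinsics and any distortion apply to the point x, -y, -z); pixel columns grow to the right and rows downward; lengths in m; the calibration is good to about 2 mm. The wrist camera is an equidistant fisheye: a pixel r from the principal point sees the ray r / f radians off the axis. A picture is of the moment at which its call begins: read the wrist's pose just before it. camera_info takes no time and is no camera call; for the wrist camera it gives the pose at the moment of the call.
- ctrl.close_job(): hands the job in, once; it reports no verdict.
Trained networks look in the newest picture that a camera, given by its name, has taken for a name from the list of things; names that differ only in an ending like _2 or _b are one class to them, and where a whole thing is asked for, a point or a joint stands for the part that bears it (a point fixed in the world has none). Each returns a list of dicts, best first, with "confidence" (0 to 1); they miss things now and then, are a little off and sometimes report something else, mostly with a low value. They report only what shows in the picture. A call takes as long as a camera call. They do not tell look-alikes from the thing itself.
- ctrl.look_for(camera, target): "rect" ([centre column, centre row, width, height] in pixels, round what is visible of it).
- ctrl.masks_of(camera, target): "region" (400x640 bool, what is visible of it) and "rect" ([centre column, centre row, width, height] in pixels, round what is visible of it).
The state is a dict: "time": time; "joint_positions": joint angles; "qd": joint speeds; "joint_torque": joint torques, N m; "position": TCP position; "tool_rot": TCP orientation; "ft_force": force on the tool from outside, world axes, zero at the start; "torque": the same for the moment, N m; "grip_width": opening from 0.0 (shut) to 1.0 (fully open).
Only numpy, scipy, OpenCV 4.12 (cv2) and the standard library are available. Lean on these libraries where they do the work, as an engineer would, in place of code of your own. Each camera call takes 0.05 s, during which the arm holds its last target. There are 200 camera calls.

TASK

Push the pivoting clip arm round with the fingers until the soap bar in its clip hangs over the middle of the rectangular soap dish and stays there; then press the round locking cap on top of the post fully down and move clear. Only push and press, with the fingers and not the rest of the gripper: do not pinch the arm, do not touch the soap, and leave the dish and everything else on the counter where it stands.

Things in the scene. Friction and masses are not known exactly. Their poses are not given: they have to be found in the camera images.
- holder: The clip holder: round base 96 mm across on the counter (fixed), upright post 20 mm thick, with the pivoting arm and the locking cap on it. Origin on the post's vertical axis at counter height (z = 0); this axis is the arm's pivot. x, y axes level, z up.
- clip_arm (a joint): Angle of the pivoting arm about the post, rad, -1.95 to 1.95: 0 when the arm points along the holder's own -x axis, growing counter-clockwise seen from above. A stiff pivot: about 2 N sideways at bar_mid turns it, and it stays where it is left. Its hub round the post is 34 mm across, from 199 to 229 mm above the counter.
- bar_mid (a point): Point on the arm's centre line, 110 mm out from the post axis and 214 mm above the counter. The arm is a level straight aluminium bar from the hub out to 205 mm; 14 mm wide in all, 24 mm tall (202 to 226 mm above the counter) and bare from 20 to 165 mm out.
- soap_mid (a point): Centre of the white soap bar hanging in the spring clip near the arm's outer end, 190 mm from the post axis. The bar is 58 mm along the arm, 22 mm thick and 52 mm tall (from 119 to 171 mm above the counter); the steel clip joins it to the arm. It turns with the arm and clears everything below it.
- cap (a joint): Travel of the locking cap, m: 0 raised, 0.010 fully down. It slides straight down with about 5 N and stays down.
- cap_top (a point): Centre of the flat top of the locking cap, a grey disc 38 mm across and 9 mm thick on the post's axis, the topmost part of the holder; 249 mm above the counter when raised, 239 mm when down.
- soap_dish: Black plastic soap dish, an open rectangular tray 120 x 90 mm (long side along its own x) and 22 mm high with four ribs across; loose. Origin at the centre of its underside.
- dish_mid (a point): Centre of the soap dish, on top of its ribs, 9 mm above the counter; about 190 mm from the post axis (180 to 200 mm).
- pinch_bowl: yellow silicone pinch bowl, round, 76 mm across, 36 mm high; origin at the centre of its underside. Bystander.
- spice_jar: glass spice jar with a dark twist cap, 44 mm across, 90 mm tall; origin at the centre of its underside. Bystander.
- ramekin: white ceramic ramekin, 72 mm across, 45 mm high; origin at the centre of its underside. Bystander.
- garlic_press: aluminium garlic press lying flat, about 165 mm long, 36 mm wide, 26 mm high; origin on the counter under its middle. Bystander.
- mug: blue mug, 80 mm across plus handle, 92 mm tall, out to one side; origin at the centre of its underside. Bystander.
- oil_bottle: green glass oil bottle, 60 mm across, 190 mm tall, out to one side; origin at the centre of its underside. Bystander.
Not all that is in view belongs to the job. Of the things that look like the soap_dish, take the one that is farthest to the robot's left at the start.

How it is judged:
On the way, in this order (a step that is already met when the one before it is completed fails the run):
1. the soap hangs over the middle of the dish and the arm is at rest (horizontal distance between soap_mid and dish_mid below 0.025 m and velocity of joint clip_arm between -0.05 and 0.05 rad/s), for 0.3 s.
2. the locking cap is pressed fully down with the soap over the dish (value of joint cap above 0.008 m and horizontal distance between soap_mid and dish_mid below 0.025 m), for 0.2 s.
At the end, for the whole second after the job is handed in: The soap's centre is within 25 mm (seen from above) of the dish's centre, the arm is at rest, the cap is at least 8 of its 10 mm down, the dish within 12 mm and every bystander within 20 mm of where it started (all of step 2 and velocity of joint clip_arm between -0.05 and 0.05 rad/s and distance of soap_dish from where it was at the start of the episode below 0.012 m and distance of each of pinch_bowl, spice_jar, ramekin, garlic_press, mug, oil_bottle from where it was at the start of the episode below 0.02 m); the robot touches nothing.
It fails at once if the soap dish is moved or lifted (distance of soap_dish from where it was at the start of the episode above 0.012 m).
It fails at once if a bystander is moved or lifted (distance of any of pinch_bowl, spice_jar, ramekin, garlic_press, mug, oil_bottle from where it was at the start of the episode above 0.02 m).
It fails at once if the soap is touched (contact force between anything else and clip_arm_c8 above 0.5 N).
It fails at once if the arm is pinched between the fingers (contact force between the fingers and clip_arm_c6 above 1 N and contact force between the fingers and clip_arm_c7 above 1 N).
It fails at once if the holder is pushed with something other than the fingers (contact force between the arm and holder above 3 N).
It also fails if it takes over 48 s, if anything falls off the work surface, if the arm or the gripper's body presses on something with over 40 N, if the wrist force passes 120 N, or if a joint passes its speed limit or range.

## Working session

There is one attempt and no reset: what is moved stays moved. The work goes in short steps, Python scripts to look and compute and a tool call to move; the robot and the scene stay as the last step left them, time stands still between calls to the robot, and variables do not carry over. Pictures are saved under pics/ and viewed, about 8 in all and at most 12, crops included, and the job is handed in when it is done.

Besides the shell and the picture viewer there is one more tool, called after "Call:" by a JSON object that holds its "op" and its "data", one argument or row to a line. move_arm: Moves the arm, as the interface text tells. Its arguments: {"type":"object","properties":{"dp":{"type":"array","items":{"type":"array","items":{"type":"number"}}},"turn":{"type":"array","items":{"type":"number"}},"jaw":{"type":"array","items":{"type":"number"}},"grip_force":{"type":"number"}},"required":["dp","turn","jaw"]}

```bash
mkdir -p pics
cat > h.py <<'E'
import numpy as np, cv2
from bench import ctrl
from scipy.spatial.transform import Rotation as R
def ray(cam,u,v):
    c=ctrl.camera_info(cam);K=np.array(c['intrinsics']);E=np.array(c['extrinsics'])
    x=(u-K[0,2])/K[0,0];y=(v-K[1,2])/K[1,1]
    if cam=='wrist':
        r=np.hypot(x,y);s=np.sin(r)/r if r>1e-9 else 1;d=np.array([x*s,-y*s,-np.cos(r)])
    else: d=np.array([x,-y,-1])
    Rm=E[:3,:3];o=-Rm.T@E[:3,3];return o,Rm.T@d
def onz(cam,u,v,z):
    o,d=ray(cam,u,v);return o+d*(z-o[2])/d[2]
def proj(cam,p):
    c=ctrl.camera_info(cam);K=np.array(c['intrinsics']);E=np.array(c['extrinsics'])
    q=E[:3,:3]@np.array(p)+E[:3,3];x,y,z=q[0],-q[1],-q[2]
    if cam=='wrist':
        r=np.hypot(x,y);t=np.arctan2(r,z);k=t/r if r>1e-9 else 1/z;x,y=x*k,y*k
    else:x,y=x/z,y/z
    return np.array([K[0,0]*x+K[0,2],K[1,1]*y+K[1,2]])
def snap(cam,name):
    im=ctrl.get_image(cam);cv2.imwrite(f'pics/{name}.png',im[:,:,::-1]);return im
E
python3 - <<'E'
from h import *
s=ctrl.get_state();print(s['time'],s['position'],s['tool_rot'],s['ft_force'],s['grip_width'])
for c in ['scene','side']:
    snap(c,c+'0')
    i=ctrl.camera_info(c);print(c,np.array(i['extrinsics']).round(3).tolist(),-np.array(i['extrinsics'])[:3,:3].T@np.array(i['extrinsics'])[:3,3])
    for t in ['soap_dish','cap_top','holder','clip_arm','soap_mid']:
        print(t,[(np.round(d['rect'],1).tolist(),round(d['confidence'],2)) for d in ctrl.look_for(c,t)][:4])
E
```

```text
0.0 [0.28529948 0.58333985 0.1966112 ] [-0.70811922 -3.06036755  0.0031111 ] [-0.13684216  0.43013805  0.18155025] 1.0006891568411669
scene [[0.785, 0.619, 0.002, -0.402], [-0.369, 0.466, 0.804, 0.063], [0.497, -0.632, 0.595, -1.669], [0.0, 0.0, 0.0, 1.0]] [ 1.16836178 -0.83522647  0.94222828]
soap_dish [([249.9, 233.8, 33.6, 33.5], 0.91), ([356.4, 288.7, 44.1, 36.8], 0.88), ([372.2, 213.8, 31.0, 26.2], 0.79)]
cap_top []
holder [([334.1, 213.2, 69.4, 84.3], 0.93)]
clip_arm [([329.6, 186.7, 60.2, 32.5], 0.66)]
soap_mid []
side [[0.741, -0.672, -0.011, -0.4], [0.42, 0.45, 0.788, -0.355], [-0.524, -0.588, 0.616, -1.23], [0.0, 0.0, 0.0, 1.0]] [-0.19919812 -0.83245043  1.03315233]
soap_dish [([280.2, 191.4, 44.0, 28.2], 0.82), ([391.6, 218.9, 36.0, 40.4], 0.73)]
cap_top [([329.5, 149.4, 7.7, 9.4], 0.38)]
holder [([310.4, 185.1, 73.0, 80.9], 0.57)]
clip_arm [([306.3, 187.5, 65.2, 66.4], 0.75), ([268.5, 215.4, 24.2, 14.4], 0.68)]
soap_mid [([303.9, 186.9, 64.0, 66.0], 0.85)]
```

Run:
```python
import cv2,numpy as np
a=cv2.imread('pics/scene0.png');b=cv2.imread('pics/side0.png')
a=cv2.resize(a[130:330,210:410],(600,600),interpolation=2);cv2.imwrite('pics/a.png',a)
b=cv2.resize(b[100:300,220:420],(600,600),interpolation=2);cv2.imwrite('pics/b.png',b)
```

```text
(no output)
```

View pics/a.png

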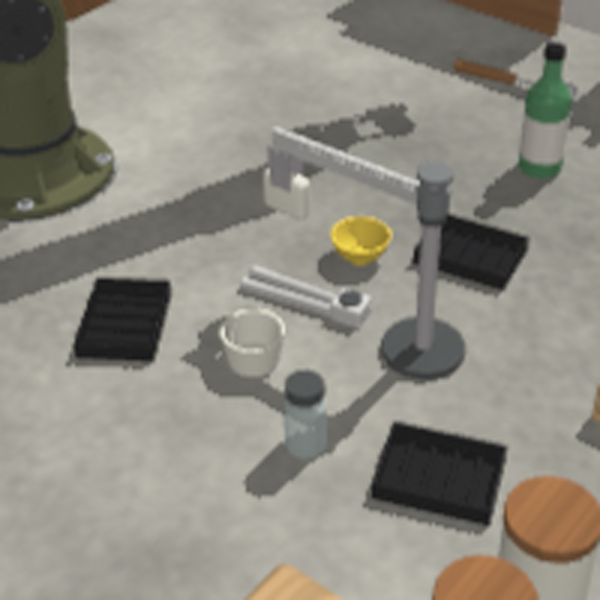

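View pics/b.png

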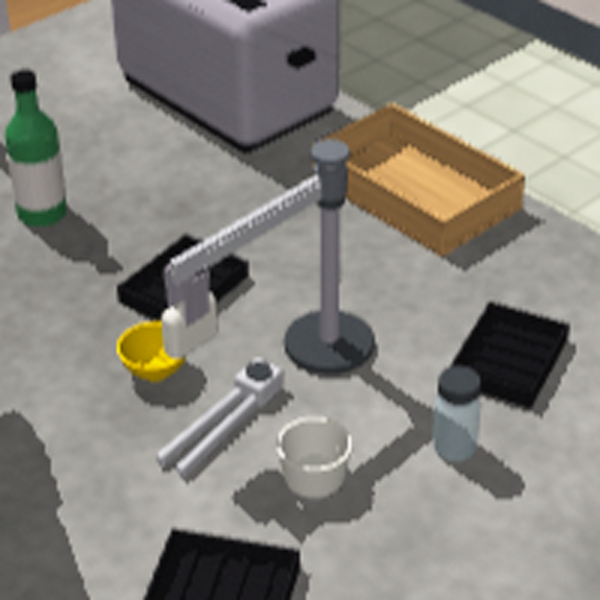

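Scene crop: cap at about (433,170), the arm runs from it to an outer end at (280,135), and the soap hangs at (288,192). Black trays are at (472,252), (122,320) and (437,475). The side view agrees: cap at (330,150), soap at (190,325), and the nearest tray at (184,277). Next I'll compute positions.

Run:
```python
from h import *
for c in ['scene','side']:
    for d in ctrl.look_for(c,'soap_dish')[:3]: print(c,'dish',onz(c,*d['rect'][:2],0.012).round(3))
    for t,z in [('pinch_bowl',.02),('spice_jar',.045),('ramekin',.022),('garlic_press',.013),('oil_bottle',.095)]:
        for d in ctrl.look_for(c,t)[:1]: print(c,t,onz(c,*d['rect'][:2],z).round(3),round(d['confidence'],2))
cs={'scene':(210,130),'side':(220,100)}
P={'scene':{'cap':(434,172,.249),'base':(423,349,.006),'armend':(280,133,.226),'soapbot':(290,211,.119)},
   'side':{'cap':(330,150,.249),'base':(330,340,.006),'armend':(172,267,.226),'soapbot':(190,350,.119)}}
for c in P:
    for k,(u,v,z) in P[c].items(): print(c,k,onz(c,u/3+cs[c][0],v/3+cs[c][1],z).round(4))
# dish corners (top rim): refined by minAreaRect of mask on z=.022
for c in ['scene','side']:
  for m in ctrl.masks_of(c,'soap_dish')[:3]:
    cn,_=cv2.findContours(m['region'].astype(np.uint8),0,1)
    k=max(cn,key=cv2.contourArea)[:,0]
    w=np.array([onz(c,*p,.015)[:2] for p in k]);r=cv2.minAreaRect((w*1000).astype(np.float32));print(c,'mask',r)
```

```text
scene dish [ 0.322 -0.141  0.012]
scene dish [ 0.755 -0.118  0.012]
scene dish [0.598 0.223 0.012]
scene pinch_bowl [0.48  0.132 0.02 ] 0.47
scene spice_jar [ 0.615 -0.16   0.045] 0.55
scene ramekin [ 0.483 -0.101  0.022] 0.68
scene garlic_press [0.473 0.024 0.013] 0.65
scene oil_bottle [0.542 0.438 0.095] 0.89
side dish [0.579 0.224 0.012]
side dish [ 0.746 -0.122  0.012]
side pinch_bowl [0.47  0.139 0.02 ] 0.79
side spice_jar [ 0.613 -0.163  0.045] 0.9
side ramekin [ 0.491 -0.096  0.022] 0.75
side garlic_press [0.465 0.018 0.013] 0.93
side oil_bottle [0.545 0.445 0.095] 0.97
scene cap [0.6318 0.0313 0.249 ]
scene base [0.6332 0.0316 0.006 ]
scene armend [0.4386 0.018  0.226 ]
scene soapbot [0.4455 0.0244 0.119 ]
side cap [0.6248 0.0314 0.249 ]
side base [0.6287 0.0335 0.006 ]
side armend [0.4172 0.0158 0.226 ]
side soapbot [0.4317 0.0172 0.119 ]
scene mask ((751.0458374023438, -114.15345001220703), (122.42342376708984, 111.18685913085938), 21.15492057800293)
scene mask ((333.0655822753906, -147.45481872558594), (101.53063201904297, 143.70840454101562), 34.726280212402344)
scene mask ((587.6724853515625, 214.12222290039062), (110.1064224243164, 115.9058837890625), 13.200578689575195)
side mask ((748.1619873046875, -111.63616943359375), (138.03134155273438, 96.90805053710938), 22.460248947143555)
side mask ((326.70458984375, -145.38528442382812), (106.32270812988281, 125.0870361328125), 34.54684829711914)
side mask ((556.7383422851562, 246.29388427734375), (153.17388916015625, 61.04185104370117), 34.50528335571289)
```

Call:
{"op": "move_arm", "data": {
  "dp": [
    [0,0,-1.6],
    [0,0,-3.2],
    [0,0,-4],
    [-1.5,-0.6,-4],
    [-3,-1.2,-4]
  ],
  "turn": [0,0,0,1,2],
  "jaw": [-1,-1,-1,-1,-1]
}}

```text
time: 1.8
position: [0.3501, 0.5128, 0.3188]
tool_rot: [0.971, 2.988, 0.004]
ft_force: [1.3, -0.9, -0.9]
grip_width: 0.633
```

Call:
{"op": "move_arm", "data": {
  "dp": [
    [-1.5,-0.6,0],
    [-3,-1.2,0],
    [-4.5,-1.8,0],
    [-6,-2.4,0],
    [-6,-2.4,0]
  ],
  "turn": [1,2,3,4,4],
  "jaw": [-1,-1,-1,-1,-1]
}}

```text
time: 2.3
position: [0.4594, 0.3394, 0.3187]
tool_rot: [1.495, 2.758, -0.001]
ft_force: [-0.3, 0.1, 0.7]
grip_width: 0.17
```

Run:
```python
from h import *
s=ctrl.get_state();print(s['time'],s['position'],s['tool_rot'],s['joint_positions'])
snap('wrist','w1')
i=ctrl.camera_info('wrist');print(np.array(i['intrinsics']).round(1).tolist())
for t,p in [('cap',(.63,.032,.249)),('dish',(.593,.222,.01))]: print(t,proj('wrist',p))
for d in ctrl.look_for('wrist','soap_dish')[:3]: print(d['rect'],d['confidence'],onz('wrist',*d['rect'][:2],.012).round(4))
for t in ['cap','clip_arm','holder']:
  for d in ctrl.look_for('wrist',t)[:2]: print(t,d['rect'],d['confidence'])
```

```text
2.3 [0.45940288 0.33940855 0.31869893] [ 1.49520888e+00  2.75765460e+00 -1.06485755e-03] [-0.82486869  0.11901521  0.15521369  1.4571016  -0.01379843  1.56568738
 -0.09356299]
[[309.7, 0.0, 324.3], [0.0, 309.7, 199.3], [0.0, 0.0, 1.0]]
cap [306.13965539 440.50082476]
dish [351.00562233 264.05544929]
[329.2, 254.6, 23.7, 59.5] 0.59 [0.5479 0.221  0.012 ]
```

View pics/w1.png

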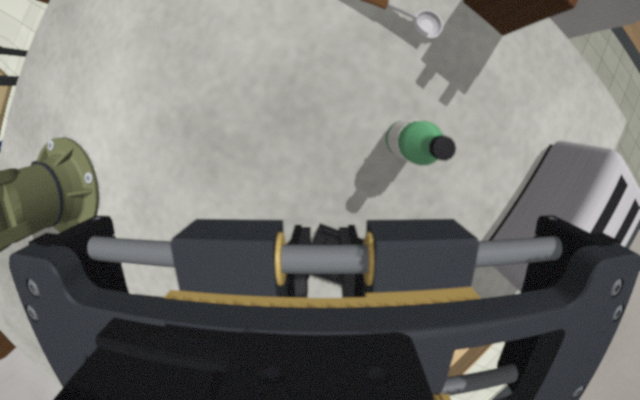

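The wrist view shows only the gripper, the bottle at (425,143) and the counter: its upper side looks along tool +x. The dish is hidden under the gripper. I'll go to the far side of the arm, where the wrist camera will face the dish.

Call:
{"op": "move_arm", "data": {
  "dp": [
    [-1.5,-0.66,0],
    [-3,-1.32,0],
    [-4.5,-1.98,0],
    [-6,-2.64,0],
    [-7.5,-3.3,0]
  ],
  "turn": [0,0,0,0,0],
  "jaw": [-1,-1,-1,-1,-1]
}}

```text
time: 3.05
position: [0.497, 0.1059, 0.3179]
tool_rot: [1.471, 2.776, 0.001]
ft_force: [0.5, -0.1, 0.1]
grip_width: 0.002
```

Call:
{"op": "move_arm", "data": {
  "dp": [
    [-1.4,-0.6,0],
    [-2.8,-1.2,0],
    [-3.9,-1.7,0],
    [-3.9,-1.7,0],
    [-3.9,-1.7,0]
  ],
  "turn": [1.2,2.4,3.6,4.8,5.8],
  "jaw": [-1,-1,-1,-1,-1]
}}

```text
time: 3.55
position: [0.5205, -0.0195, 0.3178]
tool_rot: [2.128, 2.311, 0.0]
ft_force: [-0.3, 0.5, 0.4]
grip_width: 0.007
```

Run:
```python
from h import *
s=ctrl.get_state();print(s['time'],s['position'],s['tool_rot'],s['joint_positions'],s['grip_width'])
snap('wrist','w2')
for t,p in [('cap',(.63,.032,.249)),('dish',(.593,.222,.01))]: print(t,proj('wrist',p))
for d in ctrl.look_for('wrist','soap_dish')[:3]: print(d['rect'],d['confidence'],onz('wrist',*d['rect'][:2],.012).round(4))
for t in ['cap','clip_arm','holder']:
  for d in ctrl.look_for('wrist',t)[:2]: print(t,d['rect'],d['confidence'])
```

```text
3.55 [ 0.52049814 -0.01947199  0.3177809 ] [2.12816511e+00 2.31094199e+00 2.43451223e-04] [-4.80225235e-01  2.42744068e-04  4.70052538e-01  1.58233196e+00
 -2.15840980e-04  1.55893063e+00  7.21318312e-02] 0.007370519713080663
cap [454.13067832 154.74925423]
dish [381.3036213   23.52144532]
[447.3, 218.9, 71.2, 49.9] 0.82 [ 0.7439 -0.0922  0.012 ]
[373.4, 27.6, 83.2, 55.3] 0.66 [0.5785 0.2129 0.012 ]
[450.3, 152.8, 39.8, 39.9] 0.51 [0.729  0.0231 0.012 ]
cap [451.4, 151.8, 38.4, 37.3] 0.83
clip_arm [331.1, 142.6, 214.9, 38.2] 0.89
holder [348.1, 139.0, 241.7, 68.8] 0.97
```

View pics/w2.png

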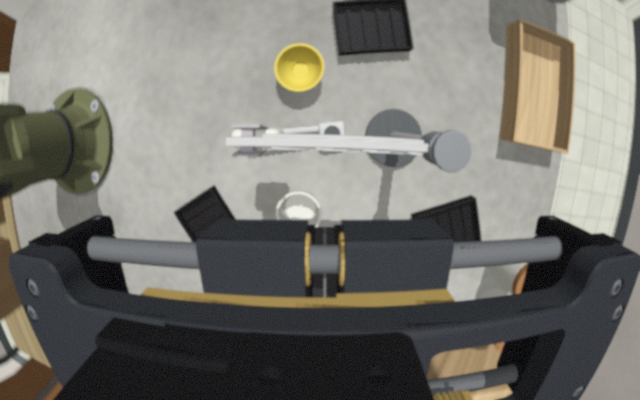

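The wrist view now shows the arm from (228,142) to the cap at (451,150), and the dish with rim corners near (334,4), (407,0), (411,50) and (339,53).

Run:
```python
from h import *
im=cv2.imread('pics/w2.png');cv2.imwrite('pics/w2c.png',cv2.resize(im[0:180,210:490],(784,504),interpolation=2))
for p in [(334,4),(407,0),(411,50),(339,53)]: print(onz('wrist',*p,.022).round(4),onz('wrist',*p,.0).round(4))
print('cap',onz('wrist',451.4,151.5,.249),'end',onz('wrist',228,142,.226))
P=np.array([.63,.032])
m=[d for d in ctrl.masks_of('wrist','soap_dish') if d['rect'][1]<60][0]
v,u=np.nonzero(m['region']);print(m['rect'])
w=np.array([onz('wrist',a,b,.015)[:2] for a,b in zip(u,v)]);print(cv2.minAreaRect((w*1000).astype(np.float32)))
```

```text
[0.5118 0.2431 0.022 ] [0.5117 0.252  0.    ]
[0.6283 0.2689 0.022 ] [0.6335 0.2791 0.    ]
[0.6397 0.1812 0.022 ] [0.6454 0.1873 0.    ]
[0.5266 0.1599 0.022 ] [0.5272 0.1651 0.    ]
cap [0.62626026 0.03560847 0.249     ] end [0.42679505 0.02367397 0.226     ]
[373.9, 27.7, 80.0, 54.9]Traceback (most recent call last):
  File "<stdin>", line 8, in <module>
  File "h.py", line 12, in onz
    o,d=ray(cam,u,v);return o+d*(z-o[2])/d[2]
        ~~~^^^^^^^^^
  File "h.py", line 5, in ray
    c=ctrl.camera_info(cam);K=np.array(c['intrinsics']);E=np.array(c['extrinsics'])
ValueError: time passes only in moves, steps and waits
```

View pics/w2c.png

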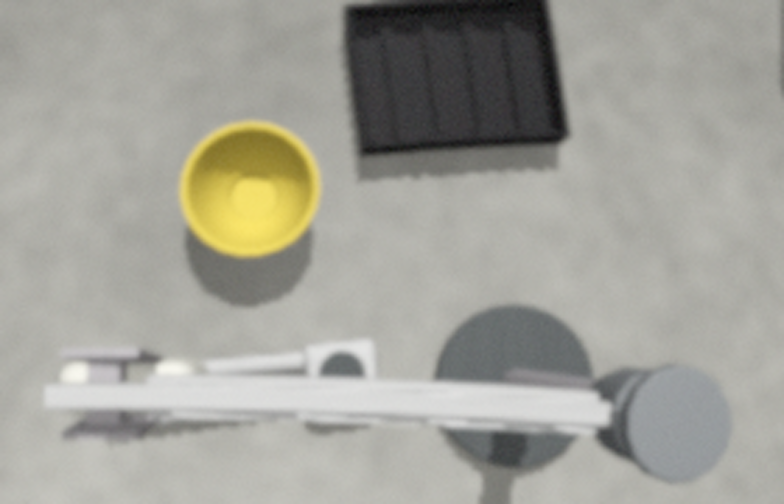

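Dish centre ≈ (0.577, 0.213) (rim sides measure 117 × 87 mm, as they should). Post ≈ (0.629, 0.033), 188 mm away. The arm is at about 183° and the target about 106°, so about 77° clockwise from above. Next I'll descend behind the bar and bring the fingers up to it.

Call:
{"op": "move_arm", "data": {
  "dp": [
    [0,0,1.5],
    [0,0,3],
    [0,0,3.7],
    [0,0,3.7],
    [0,0,3.7]
  ],
  "turn": [0,0,0,0,0],
  "jaw": [-1,-1,-1,-1,-1]
}}

```text
time: 4.35
position: [0.5207, -0.0193, 0.2075]
tool_rot: [2.122, 2.316, 0.001]
ft_force: [-0.3, 0.5, 0.8]
grip_width: 0.002
```

Call:
{"op": "move_arm", "data": {
  "dp": [
    [0.4,0,0],
    [0.7,0,0],
    [0.85,0,0],
    [0.95,0,0],
    [0.95,0,0]
  ],
  "turn": [0,0,0,0,0],
  "jaw": [-1,-1,-1,-1,-1]
}}

```text
time: 4.85
position: [0.5179, 0.0095, 0.2071]
tool_rot: [2.122, 2.316, 0.001]
ft_force: [0.4, 0.3, -0.3]
grip_width: 0.002
```

Call:
{"op": "move_arm", "data": {
  "dp": [
    [0.32,-0.03,0],
    [0.645,-0.04,0],
    [0.97,-0.02,0],
    [1.29,0.03,0],
    [1.6,0.11,0]
  ],
  "turn": [1,2,3,4,5],
  "jaw": [-1,-1,-1,-1,-1]
}}

```text
time: 5.35
position: [0.517, 0.0569, 0.2069]
tool_rot: [2.578, 1.795, 0.0]
ft_force: [-0.2, 1.4, -1.4]
grip_width: 0.007
```

```bash
cat > st.py <<'E'
from h import *
s=ctrl.get_state();p=np.array(s['position']);M=R.from_rotvec(s['tool_rot']).as_matrix()
C=np.array([.629,.033]);d=p[:2]-C
print(s['time'],p.round(4),'ty',np.degrees(np.arctan2(M[1,1],M[0,1])),'f',np.round(s['ft_force'],1),'q7',s['joint_positions'][6],'pivot in tool',(M[:2,:2].T@-d).round(4))
E
python3 st.py
python3 - <<'E'
from h import *
snap('wrist','w3')
for t in ['cap','clip_arm','soap_dish']:
  for d in ctrl.look_for('wrist',t)[:2]: print(t,d['rect'],d['confidence'])
E
```

```text
5.35 [0.517  0.0569 0.2069] ty -20.295246513264235 f [-0.2  1.4 -1.4] q7 -0.5009020257801897 pivot in tool [0.0165 0.1134]
cap [519.0, 212.9, 56.7, 52.6] 0.88
clip_arm [469.5, 205.2, 86.3, 69.0] 0.65
soap_dish [496.2, 229.1, 57.7, 95.1] 0.7
soap_dish [325.2, 48.5, 121.6, 97.1] 0.68
```

View pics/w3.png

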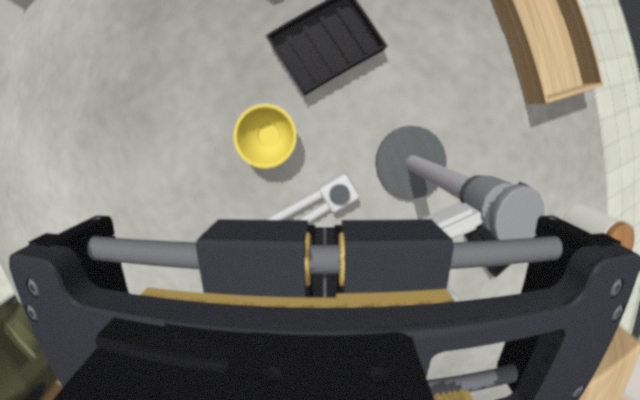

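The dish is fully in view at (326,47). The arm's stub leaves the hub near (455,218) and runs under the gripper. Continuing the arc.

Call:
{"op": "move_arm", "data": {
  "dp": [
    [0.32,-0.03,0],
    [0.645,-0.04,0],
    [0.97,-0.02,0],
    [1.29,0.03,0],
    [1.6,0.11,0]
  ],
  "turn": [1,2,3,4,5],
  "jaw": [-1,-1,-1,-1,-1]
}}

```text
time: 6.05
position: [0.5367, 0.1001, 0.2068]
tool_rot: [2.905, 1.196, -0.0]
ft_force: [0.8, -0.6, 0.7]
grip_width: 0.007
```

```bash
python3 st.py
python3 - <<'E'
from h import *
for p in [(267,39),(385,45),(308,95)]: pass
a=snap('scene','s4');b=snap('side','d4')
cv2.imwrite('pics/c4.png',np.hstack([cv2.resize(x,(400,400),interpolation=2) for x in (a[110:270,250:410],b[90:250,240:400])])[:,:,::-1])
E
```

```text
6.05 [0.5367 0.1001 0.2068] ty -45.22769605789082 f [ 0.8 -0.6  0.7] q7 -0.9897697385071018 pivot in tool [0.0182 0.1127]
```

View pics/c4.png

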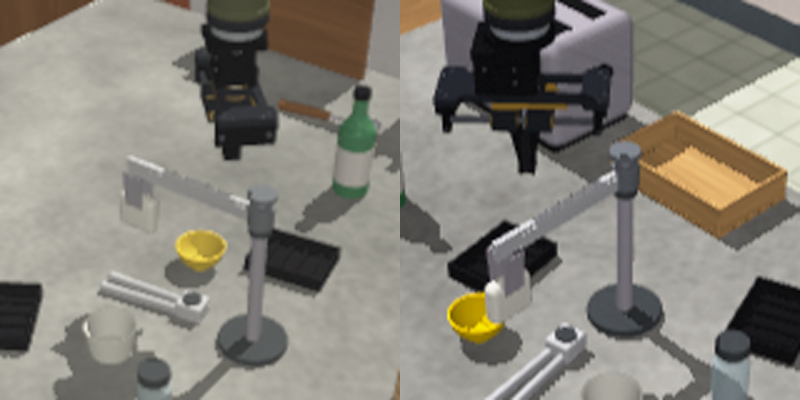

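Run:
```python
from h import *
p=ctrl.get_state()['position']
for c,o in (('scene',(250,110)),('side',(240,90))):
    for q in (p,(.629,.033,.249),(.577,.213,.009)): print(c,((proj(c,q)-o)*2.5).round(1))
# triangulate fingertip
A=[];B=[]
for c,u,v in (('scene',250+232/2.5,110+155/2.5),('side',240+126/2.5,90+170/2.5)):
    o,d=ray(c,u,v);d/=np.linalg.norm(d);N=np.eye(3)-np.outer(d,d);A.append(N);B.append(N@o)
print(np.linalg.solve(sum(A),sum(B)))
```

```text
scene [230.  171.4]
scene [260.5 191.9]
scene [290.  258.8]
side [128.8 184.9]
side [226.7 148.1]
side [104.4 259.7]
[0.53567185 0.10448904 0.22846316]
```

The fingertips appear about 20 mm higher than the TCP reading (triangulated z ≈ 0.228), so they slid over the bar's top and the arm has hardly moved. Closed, the fingers evidently end short of the TCP. I'll rise, go back behind the arm, and re-measure.

Call:
{"op": "move_arm", "data": {
  "dp": [
    [0,0,-1.6],
    [0,0,-3],
    [-1.2,0.6,-3.5],
    [-2.5,1.2,-3.5],
    [-3.8,1.8,-3.5]
  ],
  "turn": [0,0,-1.5,-3,-4.5],
  "jaw": [-1,-1,-1,-1,-1]
}}

```text
time: 6.65
position: [0.4934, -0.0205, 0.3125]
tool_rot: [2.605, 1.754, 0.002]
ft_force: [0.3, -0.0, -0.3]
grip_width: 0.003
```

Call:
{"op": "move_arm", "data": {
  "dp": [
    [0,0,0],
    [0,0,0],
    [0,0,0],
    [0,0,0],
    [0,0,0]
  ],
  "turn": [-1.4,-2.8,-4.2,-5.2,-5.2],
  "jaw": [-1,-1,-1,-1,-1]
}}

```text
time: 7.15
position: [0.4935, -0.0191, 0.3118]
tool_rot: [-2.152, -2.289, 0.0]
ft_force: [0.4, 0.9, -0.2]
grip_width: 0.005
```

```bash
python3 st.py
python3 - <<'E'
from h import *
a=snap('scene','s5');b=snap('wrist','w5')
p=ctrl.get_state()['position'];print(proj('scene',p), proj('wrist',(.629,.033,.249)))
for d in ctrl.look_for('wrist','clip_arm')[:2]: print(d['rect'],d['confidence'])
u,v=proj('scene',p).astype(int)
cv2.circle(a,tuple(proj('scene',p).round().astype(int).tolist()),0,(255,0,0),-1)
x=cv2.resize(a[v-40:v+40,u-40:u+40],(400,400),interpolation=0)
y=cv2.resize(b[60:220,200:360],(400,400),interpolation=2)
cv2.imwrite('pics/c5.png',np.hstack([x,y])[:,:,::-1])
E
```

```text
7.15 [ 0.4935 -0.0191  0.3118] ty 3.525154426975405 f [ 0.4  0.9 -0.2] q7 0.02015803198588858 pivot in tool [0.0437 0.1385]
[308.98766261 161.6913887 ] [481.56952629 154.19102566]
[359.4, 145.8, 219.8, 38.3] 0.78
```

View pics/c5.png

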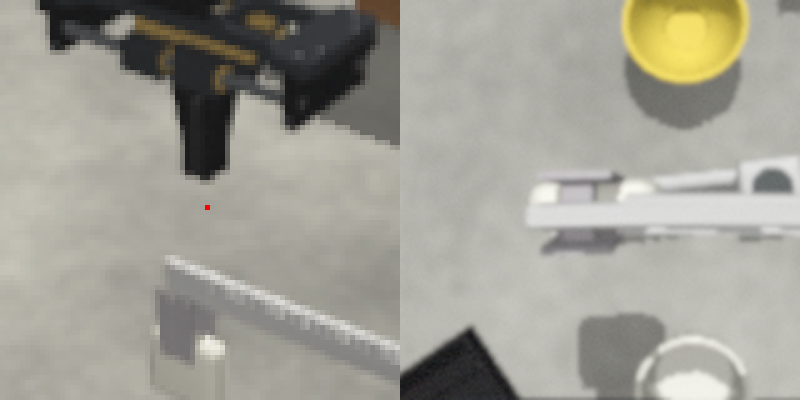

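The drawn TCP (red dot) lies 5.5 px (≈22 mm) below the visible fingertip, which confirms the offset. The arm is still along about 183°, its outer end at (251,146) in the wrist image. I'll descend until the reading is 0.184, which puts the real tip near 0.206, at r ≈ 138 mm so that the body clears the cap.

Call:
{"op": "move_arm", "data": {
  "dp": [
    [0,0,1.6],
    [0,0,3.2],
    [0,0,4.25],
    [0,0,4.25],
    [0,0,4.25]
  ],
  "turn": [0,0,0,0,0],
  "jaw": [-1,-1,-1,-1,-1]
}}

```text
time: 7.8
position: [0.4942, -0.018, 0.185]
tool_rot: [2.154, 2.287, 0.0]
ft_force: [-0.4, 0.3, 0.8]
grip_width: 0.005
```

Call:
{"op": "move_arm", "data": {
  "dp": [
    [0.4,0,0],
    [0.7,0,0],
    [0.9,0,0],
    [1.1,0,0],
    [1.3,0,0]
  ],
  "turn": [0,0,0,0,0],
  "jaw": [-1,-1,-1,-1,-1]
}}

```text
time: 8.3
position: [0.4922, 0.0211, 0.185]
tool_rot: [2.153, 2.286, 0.001]
ft_force: [0.5, -1.7, 1.5]
grip_width: 0.006
```

```bash
python3 st.py
```

```text
8.3 [0.4922 0.0211 0.185 ] ty 3.429655735474061 f [ 0.5 -1.7  1.5] q7 -0.04393936914868437 pivot in tool [0.0037 0.1372]
```

Contact: 1.7 N of reaction along −y. Now the arc, r ≈ 137 mm.

Call:
{"op": "move_arm", "data": {
  "dp": [
    [0.1,0,0],
    [0.4,-0.02,0],
    [0.77,0.02,0],
    [1.17,0.09,0],
    [1.55,0.2,0]
  ],
  "turn": [1,2,3,4,5],
  "jaw": [-1,-1,-1,-1,-1]
}}

```text
time: 8.8
position: [0.4944, 0.0682, 0.1843]
tool_rot: [-2.601, -1.762, 0.001]
ft_force: [0.1, -2.2, 1.7]
grip_width: 0.005
```

```bash
python3 st.py
python3 - <<'E'
from h import *
a=snap('scene','s6');b=snap('side','d6')
cv2.imwrite('pics/c6.png',np.hstack([cv2.resize(x,(400,400),interpolation=2) for x in (a[110:270,250:410],b[90:250,240:400])])[:,:,::-1])
E
```

```text
8.8 [0.4944 0.0682 0.1843] ty -21.782227266993278 f [ 0.1 -2.2  1.7] q7 -0.5689853449505751 pivot in tool [0.0173 0.138 ]
```

View pics/c6.png

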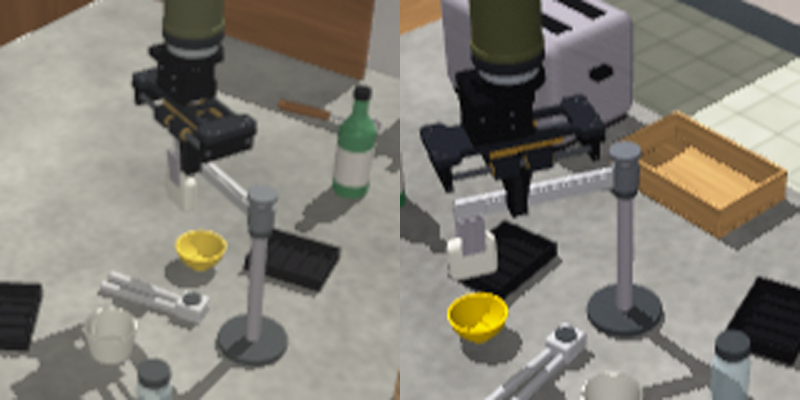

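The arm is now turning with the fingers: the soap is near crop (180,185) left and (470,255) right, and the fingers press flat on the bar. Continuing.

Call:
{"op": "move_arm", "data": {
  "dp": [
    [0.4,-0.03,0],
    [0.81,-0.03,0],
    [1.21,0.01,0],
    [1.61,0.08,0],
    [2.0,0.19,0]
  ],
  "turn": [1,2,3,4,5],
  "jaw": [-1,-1,-1,-1,-1]
}}

```text
time: 9.4
position: [0.5213, 0.1214, 0.184]
tool_rot: [-2.919, -1.16, 0.003]
ft_force: [-1.0, -1.0, 0.9]
grip_width: 0.004
```

```bash
python3 st.py
```

```text
9.4 [0.5213 0.1214 0.184 ] ty -46.64151390837629 f [-1.  -1.   0.9] q7 -1.0623901702536713 pivot in tool [0.0176 0.1382]
```

Call:
{"op": "move_arm", "data": {
  "dp": [
    [0.4,-0.03,0],
    [0.81,-0.03,0],
    [1.21,0.01,0],
    [1.61,0.08,0],
    [2.0,0.19,0]
  ],
  "turn": [1,2,3,4,5],
  "jaw": [-1,-1,-1,-1,-1]
}}

```text
time: 9.9
position: [0.5688, 0.159, 0.184]
tool_rot: [-3.101, -0.502, 0.004]
ft_force: [-2.0, -0.2, 1.4]
grip_width: 0.005
```

```bash
python3 st.py
python3 - <<'E'
from h import *
a=snap('scene','s7');b=snap('side','d7')
cv2.imwrite('pics/c7.png',np.hstack([cv2.resize(x,(400,400),interpolation=2) for x in (a[150:250,310:410],b[120:220,240:340])])[:,:,::-1])
th=np.radians(108);C=np.array([.629,.033]);
for c,o in (('scene',(310,150)),('side',(240,120))):
    for t in (104,106,108,110):
        q=C+.19*np.array([np.cos(np.radians(t)),np.sin(np.radians(t))]);print(c,t,((proj(c,(*q,.119))-o)*4).round(0),((proj(c,(*q,.171))-o)*4).round(0))
    print('dish',((proj(c,(.577,.213,.009))-o)*4).round(0))
E
```

```text
9.9 [0.5688 0.159  0.184 ] ty -71.61271575339984 f [-2.  -0.2  1.4] q7 -1.4977220048320778 pivot in tool [0.0173 0.1385]
scene 104 [241. 158.] [246. 109.]
scene 106 [234. 156.] [239. 108.]
scene 108 [227. 155.] [232. 106.]
scene 110 [220. 153.] [224. 105.]
dish [224. 254.]
side 104 [162. 182.] [158. 128.]
side 106 [157. 186.] [153. 132.]
side 108 [152. 191.] [148. 136.]
side 110 [148. 195.] [144. 141.]
dish [167. 296.]
```

View pics/c7.png

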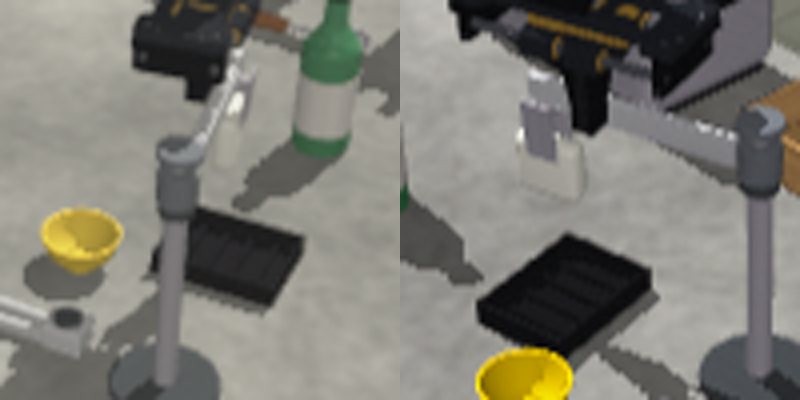

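Soap bottom centre is at crop (228,158) left and (551,188) right. That matches an arm angle of about 107.8°, against a target of about 106°. A small nudge, then back off and rise.

Call:
{"op": "move_arm", "data": {
  "dp": [
    [0.08,-0.01,0],
    [0.16,-0.02,0],
    [0.16,-0.02,0],
    [-0.4,0,0],
    [-1.0,0,0]
  ],
  "turn": [0.2,0.4,0.4,0.4,0.4],
  "jaw": [-1,-1,-1,-1,-1]
}}

```text
time: 10.5
position: [0.5411, 0.1488, 0.1842]
tool_rot: [3.109, 0.45, 0.001]
ft_force: [-0.1, 0.3, 0.6]
grip_width: 0.005
```

Call:
{"op": "move_arm", "data": {
  "dp": [
    [0,0,-1.5],
    [0,0,-3],
    [0,0,-3.8],
    [0,0,-3.8],
    [0,0,-3.8]
  ],
  "turn": [0,0,0,0,0],
  "jaw": [-1,-1,-1,-1,-1]
}}

```text
time: 11.0
position: [0.5413, 0.1491, 0.2986]
tool_rot: [-3.109, -0.45, -0.002]
ft_force: [-0.2, 1.1, -0.5]
grip_width: 0.012
```

```bash
python3 st.py
python3 - <<'E'
from h import *
a=snap('scene','s8');b=snap('side','d8');w=snap('wrist','w8')
cv2.imwrite('pics/c8.png',np.hstack([cv2.resize(x,(400,400),interpolation=2) for x in (a[150:250,310:410],b[120:220,240:340])])[:,:,::-1])
for c in ('wrist','scene','side'):
  for d in ctrl.look_for(c,'cap')[:1]: print(c,d['rect'],d['confidence'],onz(c,*d['rect'][:2],.245 if c!='wrist' else .249))
  for d in ctrl.look_for(c,'soap_dish')[:3]: print(c,d['rect'],d['confidence'],onz(c,*d['rect'][:2],.012).round(3))
E
```

```text
11.0 [0.5413 0.1491 0.2986] ty -73.5342588673978 f [-0.2  1.1 -0.5] q7 -1.564289955880687 pivot in tool [0.0512 0.1362]
wrist [483.9, 145.7, 42.4, 39.4] 0.85 [0.62795482 0.03683005 0.249     ]
wrist [505.8, 96.7, 49.9, 73.2] 0.86 [ 0.748 -0.111  0.012]
wrist [289.8, 132.6, 63.6, 81.8] 0.59 [0.575 0.213 0.012]
wrist [457.3, 293.4, 13.2, 13.5] 0.47 [ 0.385 -0.159  0.012]
scene [371.8, 213.8, 35.6, 22.3] 0.83 [0.597 0.222 0.012]
scene [356.7, 288.1, 47.4, 34.6] 0.74 [ 0.755 -0.116  0.012]
scene [250.1, 235.4, 33.1, 30.5] 0.6 [ 0.328 -0.147  0.012]
side [309.5, 179.8, 74.7, 87.2] 0.64 [ 0.49031581 -0.03140216  0.245     ]
side [390.7, 219.1, 31.8, 35.4] 0.94 [ 0.743 -0.12   0.012]
side [294.2, 296.0, 49.7, 34.8] 0.82 [ 0.325 -0.15   0.012]
side [280.5, 192.5, 44.7, 32.0] 0.68 [0.576 0.219 0.012]
```

View pics/c8.png

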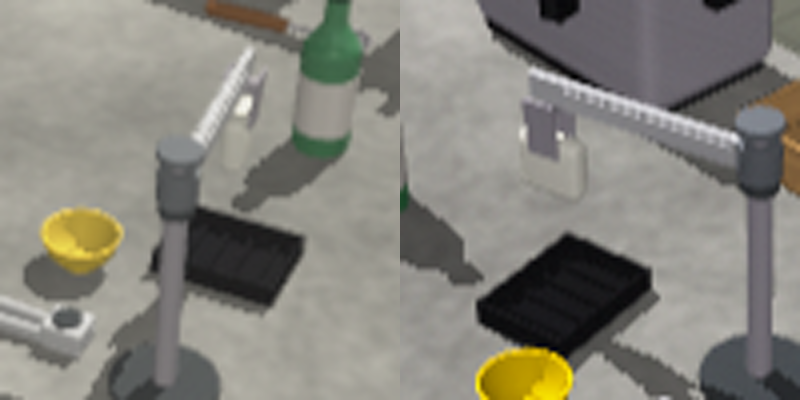

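Arm at about 106°, soap at (237,160) left and (555,165) right, above the dish; the dish hasn't moved (0.575, 0.213). Now over the cap.

Call:
{"op": "move_arm", "data": {
  "dp": [
    [0.6,1.5,0],
    [1.2,3,0],
    [1.7,4.5,0],
    [1.7,4.5,0],
    [1.7,4.5,0.8]
  ],
  "turn": [0,0,0,0,0],
  "jaw": [-1,-1,-1,-1,-1]
}}

```text
time: 11.95
position: [0.6307, 0.0317, 0.2767]
tool_rot: [3.109, 0.443, 0.009]
ft_force: [0.1, 0.4, 0.1]
grip_width: 0.003
```

```bash
python3 st.py
```

```text
11.95 [0.6307 0.0317 0.2767] ty -73.79867032143108 f [0.1 0.4 0.1] q7 -1.281448074610888 pivot in tool [-0.0013 -0.0017]
```

Centred within 2 mm. Descend gently.

Call:
{"op": "move_arm", "data": {
  "dp": [
    [0,0,0.6],
    [0,0,1.0],
    [0,0,1.3],
    [0,0,1.5],
    [0,0,1.7]
  ],
  "turn": [0,0,0,0,0],
  "jaw": [-1,-1,-1,-1,-1]
}}

```text
time: 12.45
position: [0.6286, 0.0344, 0.2237]
tool_rot: [-3.109, -0.45, -0.002]
ft_force: [-1.4, 0.4, 5.5]
grip_width: 0.006
```

Call:
{"op": "move_arm", "data": {
  "dp": [
    [0,0,0.1],
    [0,0,0.2],
    [0,0,0.3],
    [0,0,0.3],
    [0,0,0.3]
  ],
  "turn": [0,0,0,0,0],
  "jaw": [-1,-1,-1,-1,-1]
}}

```text
time: 12.95
position: [0.6286, 0.0344, 0.2153]
tool_rot: [-3.109, -0.45, -0.002]
ft_force: [-2.0, 1.0, 5.7]
grip_width: 0.003
```

Call:
{"op": "move_arm", "data": {
  "dp": [
    [0,0,0.05],
    [0,0,0.1],
    [0,0,0.15],
    [0,0,0.2],
    [0,0,0.2]
  ],
  "turn": [0,0,0,0,0],
  "jaw": [-1,-1,-1,-1,-1]
}}

```text
time: 13.45
position: [0.6288, 0.0344, 0.2144]
tool_rot: [-3.107, -0.449, -0.007]
ft_force: [-9.8, 0.9, 25.5]
grip_width: 0.007
```

The force rose to 25 N while the motion stopped, so the cap is at its end stop. Hold, then rise and clear.

Call:
{"op": "move_arm", "data": {
  "dp": [
    [0,0,0],
    [0,0,0],
    [0,0,-1],
    [0,0,-2.2],
    [0,0,-3.4]
  ],
  "turn": [0,0,0,0,0],
  "jaw": [-1,-1,-1,-1,-1]
}}

```text
time: 13.95
position: [0.6281, 0.034, 0.311]
tool_rot: [3.109, 0.449, -0.001]
ft_force: [0.2, -0.3, -0.3]
grip_width: 0.008
```

Call:
{"op": "move_arm", "data": {
  "dp": [
    [-1.5,-1,-0.5],
    [-3,-2,-1],
    [-4.5,-3,-1],
    [-4.5,-3,-1],
    [-4.5,-3,-1]
  ],
  "turn": [0,0,0,0,0],
  "jaw": [-1,-1,-1,-1,-1]
}}

```text
time: 14.45
position: [0.4719, 0.0836, 0.3411]
tool_rot: [-3.107, -0.455, -0.003]
ft_force: [0.5, -0.2, 0.9]
grip_width: 0.006
```

```bash
python3 st.py
python3 - <<'E'
from h import *
a=snap('scene','s9');b=snap('side','d9')
cv2.imwrite('pics/c9.png',np.hstack([cv2.resize(x,(400,400),interpolation=2) for x in (a[150:250,310:410],b[120:220,240:340])])[:,:,::-1])
E
```

```text
14.45 [0.4719 0.0836 0.3411] ty -73.35033714553323 f [ 0.5 -0.2  0.9] q7 -1.5462110032125709 pivot in tool [0.136  0.0935]
```

View pics/c9.png

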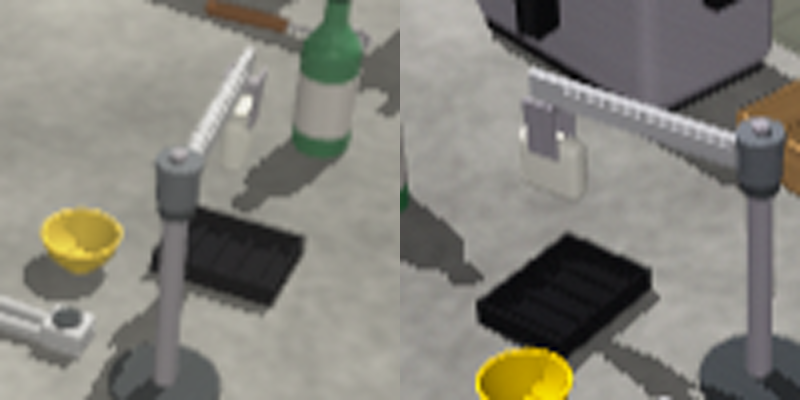

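The cap now sits flush on the hub with the post tip showing through at (178,155) left and (762,125) right. Arm, soap, dish and bowl are unchanged, and the gripper is clear. Handing in.

```bash
python3 -c "
from bench import ctrl
print(ctrl.close_job())"
```

```text
the job is handed in; nothing more can be done
None
```

I pushed the clip arm round with closed fingers until the soap hung over the leftmost dish, pressed the locking cap down to its stop, moved clear and handed the job in at about 14.5 s. No verdict was reported.

- **Soap over dish:** the arm went from about 183° to about 106° in world angle. By the images, the soap's centre is within roughly 1 cm of the dish's centre, against the 25 mm allowed.
- **Cap:** it slid down at about 5.5 N, then the force rose to 25 N at the stop. The last pictures show it flush on the hub.
- **Everything else:** in the last pictures the dish and bowl stand where they did, the arm stayed put after the fingers left, and the gripper touches nothing. I did not re-measure the other bystanders at the end. The fingers stayed well above them throughout.

**What disagreed:**
- **First push:** with the jaws shut, the real fingertips sit about 22 mm above the reported tool point. My first push therefore slid over the bar and hardly moved it, with wrist force readings of at most about 1.5 N. I measured the offset from the images, went back behind the arm and repeated the push lower.
- **Dish position:** the scene camera's network box put the dish about 2 cm off, probably because the post hid part of it. I used the wrist view's rim corners instead, which matched the stated dish size and its distance from the post.

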